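Lock the filing rest into its bench socket

TASK

Take the filing rest out of its wooden stand, feel its T-shaped foot down through the slot in the steel plate of the green bench socket, press it down against the spring until its collar meets the plate, give it a quarter turn clockwise (seen from above) and let it rise into its lock, then let go. Work by feel and gently: never push or force it hard against the socket, and leave the oil bottle, the tin and the screwdriver where they are.

Things in the scene. Friction and masses are not known exactly. Their poses are not given: they have to be found in the camera images.
- rest_grip (a point): Filing rest, a loose upright post of about 0.28 kg, 80.5 mm tall. This point: where to grip, centre of the dark wooden block on top, 44 mm along x, 24 mm along y (grip across these), from 16 mm below to 18.5 mm above this point, with an open channel along x in its top. z up. Under the block an 18 mm round steel stem, then the collar. Held in the stand by its collar, foot hanging in the hole.
- rest_collar (a point): Centre of the underside of the rest's round steel collar (46 mm diameter, 6 mm thick), 41 mm below rest_grip. Below it a 9 mm round shank, 13 mm long, leads to the T-foot.
- rest_foot (a point): Centre of the underside of the rest's T-foot, 62 mm straight below rest_grip and 21 mm below the collar, same axes. The foot is a steel bar 32 mm along x, 9 mm along y, 8 mm tall: its long way is parallel to the channel in the top block. It is the same both ways round.
- socket: Fixed bench socket: green cast box 114 mm along x (146 mm over its two small feet), 124 mm along y, 44 mm high, a bright 96 x 94 mm steel plate screwed on top. Origin: centre of its underside, z up. A push of the rest on it, in any direction, must stay under 60 N even for an instant (touch at 15 mm/s or slower; 5 N is enough to feel things, 20 N to press home).
- socket_top (a point): Point 50 mm above the socket's origin, same axes. The plate's slot is 36 mm along x, 12 mm along y, with a 1.5 mm chamfer. THE PLATE IS ADJUSTABLE, its setting unmeasured: fixed anywhere up to 7 mm either way along y from this point (exact in x), its upper face 0 to 3.5 mm above this point. Look or feel for the slot. The slot runs parallel to x.
- socket_lock (a point): Point 14 mm below socket_top. The plate is 6 mm thick, a 5 mm ledge with a 12 mm wide locking groove along y lies under it. The foot can turn once its underside is 19 mm or more below the plate's upper face (21 mm: collar on plate); clockwise from above only, stops about 5 degrees past 90. It then rises into the groove, underside 14 mm below the upper face.
- socket_spring (a point): Point 6 mm below socket_top, where a sprung plate inside the socket meets the foot's underside: it pushes up with 5.5 N there, growing by 0.4 N per mm to 10 to 11.5 N when the collar reaches the plate, and is damped (0.1 N more per mm/s, so it rises slowly). The collar's landing on the plate is felt as a steep rise above that.
- stand: Fixed pale wooden stand block 100 x 100 x 40 mm high, with a round hole of 38 mm diameter through its middle in which the rest's foot hangs. Origin at the centre of its underside, z up.
- oil_c (a point): Small amber glass oil bottle, 36 mm diameter, 85 mm tall, standing loose on the bench. Bystander. This point is half-way up.
- tin_c (a point): Small open steel tin, 66 mm diameter, 45 mm tall, standing loose on the bench. Bystander. This point is half-way up.
- driver_grip (a point): Screwdriver with a red handle, 170 mm long, lying on the bench. Bystander. This point is on its handle.
There are look-alikes about, which are no part of the job. Leave any red or turquoise look-alike of the part that bears rest_grip alone.

How it is judged:
On the way, in this order (a step that is already met when the one before it is completed fails the run):
1. the T-foot has gone down through the slot, lying along it (x of rest_foot in the frame of socket_top between -0.004 and 0.004 m and y of rest_foot in the frame of socket_top between -0.011 and 0.011 m and z of rest_foot in the frame of socket_top below -0.013 m and angle between the x axis of rest_foot and the x axis of socket_top, either way round below 0.25 rad), for 0.1 s.
2. the foot has been turned a quarter turn below the plate (x of rest_foot in the frame of socket_top between -0.004 and 0.004 m and y of rest_foot in the frame of socket_top between -0.011 and 0.011 m and z of rest_foot in the frame of socket_top below -0.009 m and angle between the x axis of rest_foot and the y axis of socket_top, either way round below 0.17 rad), for 0.1 s.
At the end, for the whole second after the job is handed in: The rest stands upright (0.12 rad) in the socket, foot turned across the slot (0.17 rad) and risen into its lock: foot underside 9 to 14.8 mm below socket_top, within 4 mm in x and 11 mm in y of it; bottle, tin and screwdriver within 30 mm of their starts (all of step 2 and z of rest_foot in the frame of socket_top above -0.0148 m and angle between rest_foot's own z axis and vertical below 0.12 rad and distance of each of oil_c, tin_c, driver_grip from where it was at the start of the episode below 0.03 m); the robot touches nothing.
It fails at once if the rest is pressed against the socket with more than 60 N (contact force between rest and socket above 60 N).
It fails at once if the oil bottle, the tin or the screwdriver is pushed away by more than 30 mm (distance of any of oil_c, tin_c, driver_grip from where it was at the start of the episode above 0.03 m).
It also fails if it takes over 58 s, if anything falls off the work surface, if the arm or the gripper's body presses on something with over 40 N, if the wrist force passes 120 N, or if a joint passes its speed limit or range.

ROBOT

A 6-joint arm with a two-finger parallel gripper is mounted at the origin on the work surface. World frame = base frame: x ahead of the robot, y to its left, z up, the work surface at z = 0. Lengths are in m, angles in rad, forces in N, time in s.
With the tool pointing down it reaches from about 0.35 to 0.85 m from the base axis. Payload 8.1 kg.
Tool frame: the origin (TCP) lies at the very end of the fingers, on their centre line; the grasp point (between the pads) lies robot.tcp_to_grasp behind it (robot.tcp_to_grasp is the distance from the TCP to the grasp point, in m); z points along the fingers, y is the line along which they close (so a half turn about z gives the same grasp; the last joint's range is limited). The gripper opens to 93 mm and grips with 3 to 60 N. Pads are 15 mm wide; open, the fingers measure 128 mm over their backs; the gripper's body (75 mm by 188 mm) begins 65 mm behind the grasp point.
Start: joints at [1.136, 0.13, 1.488, -0, 1.523, -0.085], TCP at [0.206, 0.564, 0.219] pointing down, gripper open.
Joint ranges: [-2.96, 2.96], [-0.89, 2.26], [0.02, 2.5], [-1.34, 4.48], [0, 2.73], [-2.66, 2.66]. Speed limits (rad/s): [2.39, 2.39, 2.79, 3.14, 3.14, 3.14].

INTERFACE

Orientations are given as a rotation vector (axis times angle).
In Python, from plant import robot gives the robot as it stands. The module is installed in compiled form; this text tells all that it offers.
- The arm moves only by the shell command python3 -m pendant 'ROWS' [FORCE]. ROWS is JSON, a list that holds one entry, the list of rows, each a list of 5 numbers: the opening, from 0 (shut) to 1 (fully open), then the shift along the tool's x, y, z in cm, then the turn about the tool's z in degrees. In form: [[[fingers, x, y, z, roll], ...]]. A call has 1 to 8 rows; each row shifts and turns the commanded pose from where the row before left it, along the tool's axes as they then stand; what a row does not reach is not made up. A row lasts 1/10 s, in which the tool goes at most 50 mm and 8.59 degrees, less where a joint would pass 70% of its speed; a pose out of reach is approached as far as the arm can. A call is refused whole if a number of a shift passes 5 or a number of a turn 8.59, either way. A call with a gripper value outside its range is refused whole. The fingers move at their own pace and stop on an object; FORCE is the grip in N (left out, the last holds). Time passes only in rows, so rows that do not move let the fingers close. It gives the time, the measured TCP pose, the force, the opening and the grip force at its end, in the units of the state.
- robot.read_state(): the state, without advancing time (a new reading comes with each control period).
- robot.read_camera(name): name is "side" or "top" or "wrist"; returns a dict with "img" (400x640x3 uint8, blue, green, red), "K" (3x3 intrinsics, pixels), "k1" (the pictures are not rectified: a ray, as slopes to the right and down, at radius r is drawn at 1 + k1 r^2 times it, then the intrinsics apply), "pose" (4x4, takes a point from camera to world coordinates). Camera axes: x right, y up, looking along -z (the intrinsics and any distortion apply to the point x, -y, -z); pixel columns grow to the right and rows downward; lengths in m; the calibration is good to about 2 mm. A picture is of the moment at which its call begins. There is no depth.
- robot.close_job(): hands the job in; it is judged then, once.
The state is a dict: "t": time; "q": joint angles; "dq": joint speeds; "joint_torque": joint torques, N m; "tool_pos": TCP position; "orientation": TCP orientation; "force": force on the tool from outside, world axes, zero at the start; "wrist_torque": the same for the moment, N m; "opening": finger opening in m; "gripper_force": force on a finger pad.
Only numpy, scipy, OpenCV 4.12 (cv2) and the standard library are available. Lean on these libraries where they do the work, as an engineer would, in place of code of your own. Each camera call takes 0.05 s, during which the arm holds its last target. There are 200 camera calls.

## Working session

There is one attempt and no reset: what is moved stays moved. The work goes in short steps, Python scripts to look and compute and a shell command to move; the robot and the scene stay as the last step left them, time stands still between calls to the robot, and variables do not carry over. Pictures are saved under pics/ and viewed, at most 10 in all, crops included, and the job is handed in when it is done.

```bash
mkdir -p pics; cat > h.py <<'E'
import numpy as np, cv2
from plant import robot
def ray(c,u,v):
    K=c["K"]; d=np.array([(u-K[0,2])/K[0,0],(v-K[1,2])/K[1,1]]); s=d.copy()
    for _ in range(30): s=d/(1+c["k1"]*(s@s))
    P=np.array(c["pose"]); r=P[:3,:3]@np.array([s[0],-s[1],-1]); return P[:3,3],r
def onz(c,u,v,z):
    o,r=ray(c,u,v); return o+r*(z-o[2])/r[2]
def proj(c,p):
    P=np.array(c["pose"]); q=P[:3,:3].T@(np.array(p)-P[:3,3]); s=np.array([q[0],-q[1]])/-q[2]
    s=s*(1+c["k1"]*(s@s)); K=c["K"]; return K[0,0]*s[0]+K[0,2],K[1,1]*s[1]+K[1,2]
E
python3 - <<'E'
from h import *
import pickle
cs={n:robot.read_camera(n) for n in("top","side","wrist")}
pickle.dump(cs,open("c0.pkl","wb"))
for n,c in cs.items(): cv2.imwrite(f"pics/{n}0.png",c["img"]); print(n,np.round(c["K"],1).tolist(),c["k1"],np.round(c["pose"],3).tolist())
print(robot.read_state(),robot.tcp_to_grasp)
E
```

```text
top [[495.3, 0.0, 320.7], [0.0, 495.3, 202.7], [0.0, 0.0, 1.0]] 0.004124572926096797 [[-0.007, 0.987, -0.163, 0.406], [-1.0, -0.004, 0.019, 0.035], [0.018, 0.163, 0.987, 1.148], [0.0, 0.0, 0.0, 1.0]]
side [[398.9, 0.0, 319.5], [0.0, 398.9, 204.9], [0.0, 0.0, 1.0]] -0.10273494974431198 [[-0.957, 0.206, -0.205, 0.463], [-0.291, -0.667, 0.686, 0.551], [0.004, 0.716, 0.698, 0.63], [0.0, 0.0, 0.0, 1.0]]
wrist [[342.8, 0.0, 319.8], [0.0, 342.8, 195.0], [0.0, 0.0, 1.0]] -0.06649021234280847 [[0.342, -0.905, -0.253, 0.135], [0.94, 0.329, 0.094, 0.589], [-0.002, -0.27, 0.963, 0.384], [0.0, 0.0, 0.0, 1.0]]
{'t': 0.15, 'q': array([ 1.13560378e+00,  1.30992159e-01,  1.48901619e+00,  1.89469299e-05,
        1.52298091e+00, -8.53792307e-02]), 'dq': array([-0.00027797, -0.00040889, -0.00310705,  0.00044209,  0.0001745 ,
        0.00012312]), 'joint_torque': array([ 6.01095744e-04, -5.60479796e+01, -4.92330515e+01,  7.68091483e-02,
        3.06672952e-02, -1.19730139e-04]), 'tool_pos': array([0.20541393, 0.56328904, 0.21783284]), 'orientation': array([-5.46623655e-01, -3.09328780e+00,  2.11199184e-03]), 'force': array([ 0.03779974,  0.73490534, -0.38899626]), 'wrist_torque': array([0.05734351, 0.03585381, 0.01665446]), 'gripper_force': 0.0, 'opening': 0.09295816574433774} 0.0188
```

View pics/top0.png

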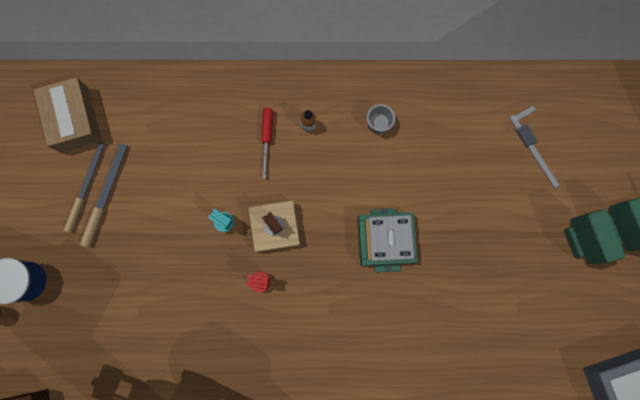

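View pics/side0.png

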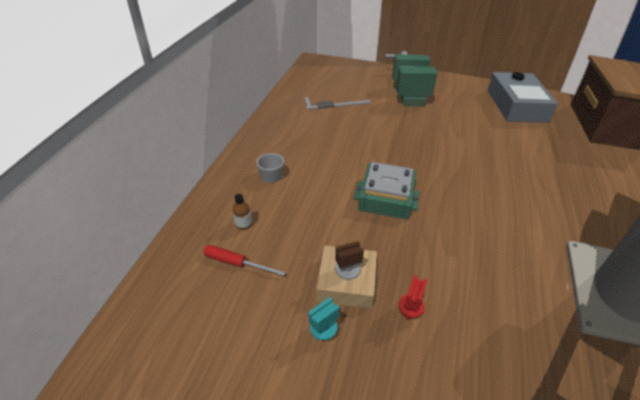

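The top view shows three candidates for the rest. The dark-brown block in the stand is at top (272,224), the turquoise one at (222,220) and the red one at (259,282). The brown one fits, because it is wooden and sits in the stand; the other two are the excluded look-alikes. The socket is at top (390,240), with its slot near (391,238). I'll confirm in one enlarged crop.

```bash
python3 - <<'E'
from h import *
import pickle
cs=pickle.load(open("c0.pkl","rb"))
t=cs["top"]["img"];s=cs["side"]["img"]
f=lambda a,x,y,w,h:cv2.resize(a[y:y+h,x:x+w],(400,300),interpolation=cv2.INTER_CUBIC)
m=np.vstack([np.hstack([f(t,232,194,80,60),f(t,350,207,80,60)]),np.hstack([f(s,308,230,80,60),f(s,350,160,80,60)])])
cv2.imwrite("pics/crop1.png",m)
E
```

```text
(no output)
```

View pics/crop1.png

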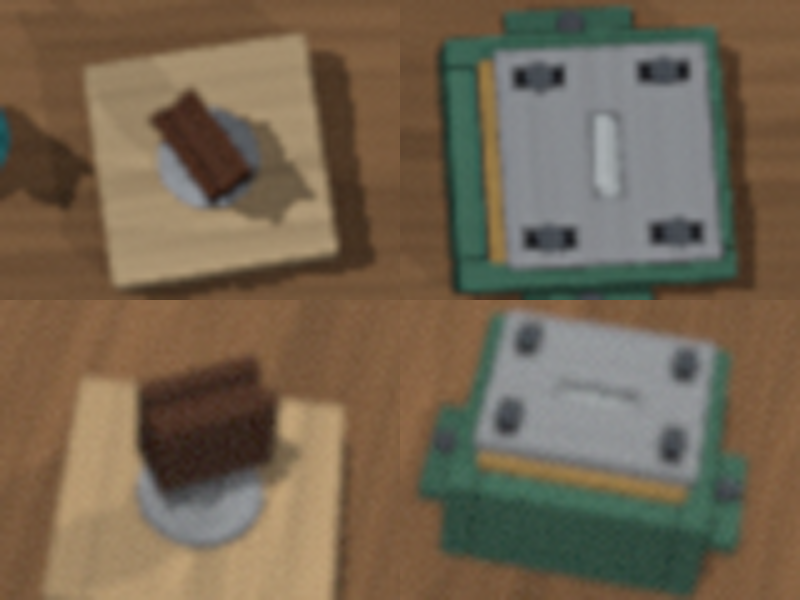

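Confirmed: the brown wooden block stands in the pale stand, with its channel running roughly from crop (170,105) to (232,190). The slot is the bright bar at crop (605,115)–(607,195). Next I'll take coarse positions from the top view.

```bash
python3 - <<'E'
from h import *
import pickle
cs=pickle.load(open("c0.pkl","rb")); c=cs["top"]
p=np.array([[192,90],[252,180],[213,200],[153,117]])/5+[232,194]-.4
w=np.array([onz(c,*q,0.0995) for q in p]); print("block",w.mean(0).round(4),[np.degrees(np.arctan2(*(b-a)[1::-1])).round(1) for a,b in((w[1],w[0]),(w[2],w[3]))])
for a,b in(([605,113],[607,197]),):
  A,B=[onz(c,*(np.array(q)/5+[270,207]-.4),0.052) for q in(a,b)]; print("slot",((A+B)/2).round(4),np.degrees(np.arctan2(*(A-B)[1::-1])))
# plate corners
q=np.array([[495,52],[705,42],[722,256],[510,268]])/5+[270,207]-.4
w=np.array([onz(c,*x,0.052) for x in q]);print("plate",w.mean(0).round(4),[np.degrees(np.arctan2(*(b-a)[1::-1])).round(1) for a,b in((w[3],w[0]),(w[2],w[1]))],w.round(3).tolist())
# box top corners z=.044
q=np.array([[445,42],[716,28],[736,275],[460,292]])/5+[270,207]-.4
w=np.array([onz(c,*x,0.044) for x in q]);print("box",w.mean(0).round(4),[np.degrees(np.arctan2(*(b-a)[1::-1])).round(1) for a,b in((w[3],w[0]),(w[2],w[1]))],w.round(3).tolist())
q=np.array([[85,68],[303,35],[338,255],[115,288]])/5+[232,194]-.4
w=np.array([onz(c,*x,0.04) for x in q]);print("stand",w.mean(0).round(4))
from scipy.spatial.transform import Rotation as R
s=robot.read_state();print(s["tool_pos"],R.from_rotvec(s["orientation"]).as_matrix().round(3).tolist())
E
```

```text
block [0.536  0.1191 0.0995] [np.float64(33.7), np.float64(35.9)]
slot [ 0.5078 -0.1408  0.052 ] -0.3813010747646205
plate [ 0.5083 -0.1418  0.052 ] [np.float64(2.6), np.float64(2.4)] [[0.554, -0.092, 0.052], [0.558, -0.187, 0.052], [0.463, -0.191, 0.052], [0.458, -0.097, 0.052]]
box [ 0.5071 -0.1346  0.044 ] [np.float64(2.3), np.float64(2.4)] [[0.56, -0.071, 0.044], [0.566, -0.194, 0.044], [0.455, -0.198, 0.044], [0.448, -0.075, 0.044]]
stand [0.537  0.1202 0.04  ]
[0.20541393 0.56328904 0.21783284] [[-0.939, 0.343, -0.001], [0.343, 0.939, -0.001], [0.0, -0.001, -1.0]]
```

The rest is at about (0.536,0.120) with channel yaw 35°, and the slot is at about (0.508,-0.141). I'll move above the rest, turning by -55° so that q6 has room for the quarter turn later.

```bash
python3 -m pendant '[[[1,-2.9,-1.89,0,0],[1,-2.9,-1.89,0,0],[1,-2.9,-1.89,0,0],[1,-2.9,-1.89,0,0],[1,-2.9,-1.89,0,0],[1,-2.9,-1.89,0,0],[1,-2.9,-1.89,0,0],[1,-2.9,-1.89,0,0]]]' && python3 -m pendant '[[[1,-2.9,-1.89,0,0],[1,-2.9,-1.89,0,0],[1,-2.9,-1.89,0,0],[1,-2.9,-1.89,0,0],[1,-2.9,-1.89,0,0],[1,-2.9,-1.89,0,0],[1,-2.9,-1.89,0,0],[1,-2.9,-1.89,0,0]]]' && python3 -m pendant '[[[1,0,0,0,-8],[1,0,0,0,-8],[1,0,0,0,-8],[1,0,0,0,-8],[1,0,0,0,-8],[1,0,0,0,-8],[1,0,0,0,-7],[1,0,0,0,0]]]'
python3 - <<'E'
from h import *
import pickle
c=robot.read_camera("wrist");pickle.dump(c,open("c1.pkl","wb"));cv2.imwrite("pics/w1.png",c["img"])
print(robot.read_state()["q"])
E
```

```text
t: 0.95
tool_pos: [0.3722, 0.3408, 0.2184]
orientation: [-0.546, -3.094, 0.0]
force: [0.5, 0.8, 1.3]
opening: 0.0928
gripper_force: 0.0
t: 1.75
tool_pos: [0.5384, 0.1192, 0.2184]
orientation: [-0.547, -3.093, 0.0]
force: [0.2, 0.5, 0.2]
opening: 0.0931
gripper_force: 0.0
t: 2.55
tool_pos: [0.5377, 0.1205, 0.2183]
orientation: [0.946, -2.995, -0.0]
force: [-1.0, -0.1, 0.5]
opening: 0.0926
gripper_force: 0.0
[ 1.27476395e-01 -1.08952854e-03  1.62592898e+00  4.73403219e-06
  1.51728584e+00 -2.05076390e+00]
```

View pics/w1.png

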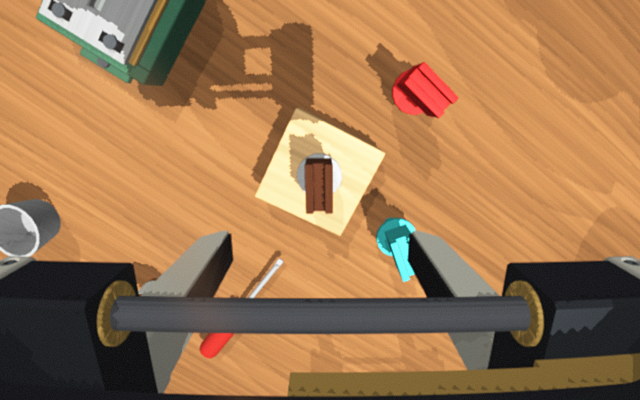

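The wrist view shows the brown block at (306..332,158..213) and the turquoise look-alike at (395,235), near the right finger. I'll measure the pose and the clearance.

```bash
python3 - <<'E'
from h import *
import pickle
from scipy.spatial.transform import Rotation as R
c=pickle.load(open("c1.pkl","rb")); im=c["img"].astype(int)
b,g,r=[im[...,i] for i in range(3)]
m=((r<130)&(r>g+15)&(b<70)).astype(np.uint8); m[:,:270]=0;m[:,370:]=0;m[:150]=0;m[225:]=0
m=cv2.morphologyEx(m,cv2.MORPH_OPEN,np.ones((3,3)))
n,l,st,ce=cv2.connectedComponentsWithStats(m);k=1+st[1:,4].argmax();print(st[k],ce[k])
for v in range(156,218,6):
    x=np.where(l[v]==k)[0]; print(v,x.min() if len(x) else 0,x.max() if len(x) else 0,end=' | ')
print()
w=np.array([onz(c,u,v,.0995) for u,v in((306,158),(330.5,158),(333,212.5),(307,213))]);print(w.mean(0).round(4),[np.degrees(np.arctan2(*(b-a)[1::-1])).round(1) for a,b in((w[0],w[3]),(w[1],w[2]),)],np.linalg.norm(w-np.roll(w,1,0),axis=1).round(4))
s=robot.read_state();M=R.from_rotvec(s["orientation"]).as_matrix();print(np.degrees(np.arctan2(M[1,:2],M[0,:2])),s["tool_pos"])
T=((b>120)&(g>120)&(r<110)).astype(np.uint8);T[:,:370]=0;u=np.argwhere(T&(1)); u=u[(u[:,1]<420)]
P=np.array([onz(c,q[1],q[0],.06) for q in u[::5]]);rel=(P-s["tool_pos"])@M;print("turq rel tool",rel.min(0).round(3),rel.max(0).round(3))
E
```

```text
[306 159  26  53 719] [316.53685675 183.53268428]
156 0 0 | 162 307 330 | 168 309 325 | 174 308 325 | 180 308 325 | 186 308 325 | 192 307 325 | 198 307 326 | 204 307 325 | 210 307 326 | 216 0 0 | 
[0.5353 0.1186 0.0995] [np.float64(35.5), np.float64(38.2)] [0.0486 0.0205 0.0482 0.0228]
[-145.19603557  124.80395769] [0.53770016 0.12053843 0.21833986]
turq rel tool [-0.108  0.059  0.158] [-0.041  0.101  0.158]
```

The block centre, corrected for the visible end face, is about (0.537,0.120) with yaw about 36°, so the TCP is already above it. Descend and grip.

```bash
python3 -m pendant '[[[0.65,0.05,0,2,-1],[0.65,0,0,3,0],[0.65,0,0,3,0],[0.65,0,0,3,0],[0.65,0,0,2,0],[0.65,0,0,1.4,0],[0.65,0,0,1,0],[0.65,0,0,0,0]]]' 30 && python3 -m pendant '[[[0,0,0,0,0],[0,0,0,0,0],[0,0,0,0,0],[0,0,0,0,0],[0,0,0,0,0],[0,0,0,0,0],[0,0,0,0,0],[0,0,0,0,0]]]' 30
```

```text
t: 3.4
tool_pos: [0.5367, 0.1202, 0.0635]
orientation: [0.967, -2.987, -0.001]
force: [0.5, -0.8, -0.1]
opening: 0.0603
gripper_force: 0.0
t: 4.2
tool_pos: [0.5378, 0.1203, 0.065]
orientation: [-0.969, 2.988, -0.0]
force: [-1.5, -0.9, 5.0]
opening: 0.024
gripper_force: 30.0
```

```bash
python3 -m pendant '[[[0,0,0,-0.7,0],[0,0,0,-1.5,0],[0,0,0,-2,0],[0,0,0,-2,0],[0,0,0,-2,0],[0,0,0,-2,0],[0,0,0,-1,7],[0,0,0,0,7]]]' && python3 -m pendant '[[[0,0,0,0,7],[0,0,0,0,7],[0,0,0,0,5.5],[0,0,-1,0,0],[0,-0.5,-2.5,0,0],[0,-0.5,-3.2,0,0],[0,-0.5,-3.2,0,0],[0,-0.5,-3.2,0,0]]]' && python3 -m pendant '[[[0,-0.5,-3.2,0,0],[0,-0.5,-3.2,0,0],[0,-0.5,-3.2,0,0],[0,-0.5,-2.2,0,0],[0,0,-1.3,0,0],[0,0,0,0,0],[0,0,0,0,0]]]'
python3 - <<'E'
from h import *
import pickle
from scipy.spatial.transform import Rotation as R
cs={n:robot.read_camera(n) for n in("wrist","side","top")};pickle.dump(cs,open("c2.pkl","wb"))
cv2.imwrite("pics/w2.png",cs["wrist"]["img"])
s=robot.read_state();M=R.from_rotvec(s["orientation"]).as_matrix();print(s["tool_pos"],np.degrees(np.arctan2(M[1,:2],M[0,:2])),s["force"],s["wrist_torque"])
print([proj(cs["side"],s["tool_pos"]+[0,0,d]) for d in(0,-.045)])
E
```

```text
t: 5.0
tool_pos: [0.5388, 0.1205, 0.1801]
orientation: [-0.59, 3.081, -0.0]
force: [-0.2, 0.4, -2.6]
opening: 0.0235
gripper_force: 30.0
t: 5.8
tool_pos: [0.563, -0.0116, 0.1773]
orientation: [-0.073, 3.141, -0.0]
force: [0.8, -0.5, -2.4]
opening: 0.0234
gripper_force: 30.0
t: 6.5
tool_pos: [0.5883, -0.1393, 0.1767]
orientation: [0.068, -3.14, -0.001]
force: [1.1, 0.2, -2.7]
opening: 0.0237
gripper_force: 30.0
[ 0.58856756 -0.13851705  0.17673736] [-177.43848268   92.56151677] [ 0.55573383 -0.37907404 -3.36360731] [ 0.04189181 -0.00381331 -0.0068036 ]
[(np.float64(357.50643209045495), np.float64(126.00271186354368)), (np.float64(356.06491455012826), np.float64(143.91967572299092))]
```

View pics/w2.png

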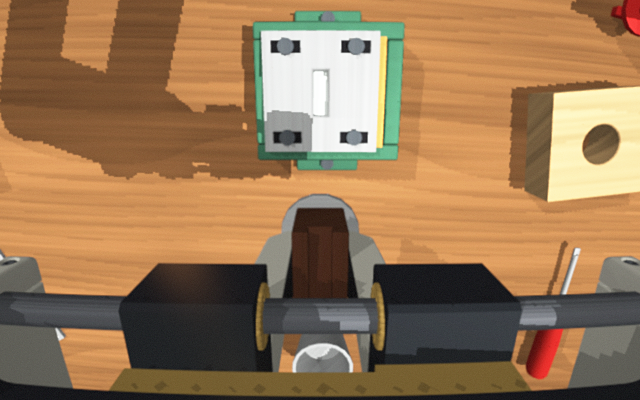

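The wrist view shows the socket straight below, with the slot at about (320,93) and the held rest at (320,240). I'll measure the slot and the collar in a crop.

```bash
python3 - <<'E'
from h import *
import pickle
c=pickle.load(open("c2.pkl","rb"))["wrist"]; im=c["img"]
a=cv2.resize(im[10:170,240:410],None,fx=3,fy=3,interpolation=cv2.INTER_CUBIC)
b=cv2.resize(im[185:285,260:380],None,fx=2.3,fy=2.3,interpolation=cv2.INTER_CUBIC)
o=np.zeros((480,800,3),np.uint8);o[:480,:510]=a;o[:b.shape[0],515:515+b.shape[1]]=b;cv2.imwrite("pics/crop2.png",o)
g=cv2.cvtColor(im,cv2.COLOR_BGR2GRAY)
for v in(75,85,95,105,112):print(v,g[v,308:334].tolist())
for u in(316,320,324):print(u,g[62:78,u].tolist(),g[108:124,u].tolist())
E
```

```text
75 [241, 243, 240, 227, 220, 237, 253, 254, 253, 253, 253, 253, 254, 254, 255, 246, 225, 218, 195, 169, 175, 206, 236, 241, 242, 241]
85 [241, 242, 240, 231, 220, 236, 252, 254, 253, 253, 253, 254, 255, 255, 255, 255, 255, 248, 221, 204, 187, 206, 235, 242, 241, 241]
95 [242, 241, 239, 232, 222, 235, 251, 254, 253, 253, 253, 254, 255, 255, 255, 255, 255, 248, 217, 204, 191, 205, 234, 242, 241, 241]
105 [241, 242, 240, 231, 227, 242, 253, 254, 253, 253, 254, 255, 255, 255, 255, 255, 248, 216, 203, 189, 186, 216, 237, 241, 242, 241]
112 [240, 243, 241, 232, 228, 244, 253, 254, 253, 253, 254, 255, 255, 255, 255, 255, 248, 218, 203, 189, 192, 218, 236, 240, 242, 241]
316 [240, 240, 241, 240, 240, 237, 226, 199, 188, 238, 255, 254, 254, 253, 254, 253] [253, 253, 253, 253, 253, 255, 250, 204, 213, 234, 242, 243, 243, 242, 243, 243]
320 [243, 244, 244, 244, 245, 242, 230, 200, 183, 238, 255, 254, 254, 254, 254, 255] [255, 255, 255, 255, 255, 255, 255, 225, 200, 232, 245, 247, 247, 246, 246, 245]
324 [242, 242, 244, 242, 242, 239, 228, 194, 170, 167, 188, 202, 204, 225, 254, 255] [248, 247, 248, 247, 248, 247, 242, 205, 206, 228, 242, 243, 243, 242, 242, 242]
```

View pics/crop2.png

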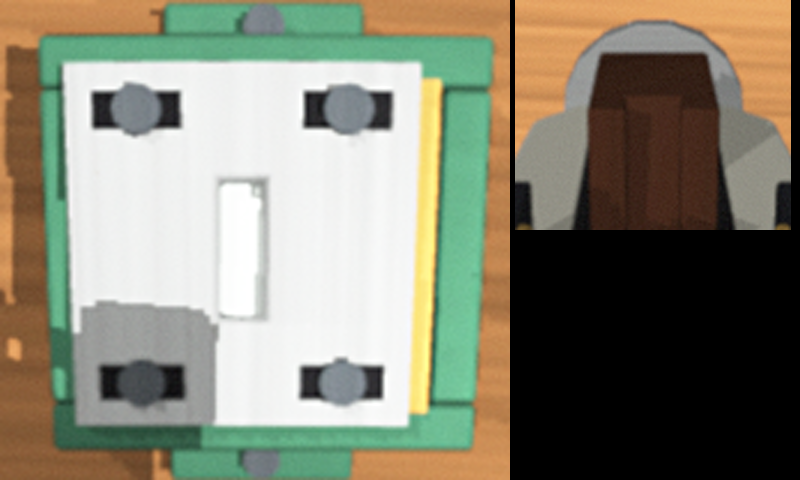

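```bash
python3 - <<'E'
from h import *
import pickle
from scipy.spatial.transform import Rotation as R
c=pickle.load(open("c2.pkl","rb"))["wrist"]
s=robot.read_state();M=R.from_rotvec(s["orientation"]).as_matrix();tp=s["tool_pos"]
ang=lambda a,b:np.degrees(np.arctan2(*(b-a)[1::-1])).round(2)
for z in(.050,.0535):
  w=np.array([onz(c,u,v,z) for u,v in((310.7,68.7),(329.8,68.7),(329.5,117),(310.8,117))])
  print("slot",w.mean(0).round(4),ang(w[0],w[3]),ang(w[1],w[2]),ang(w[0],w[1])+90,np.linalg.norm(w-np.roll(w,1,0),axis=1).round(4),"rel tool",((w.mean(0)-tp)@M).round(4))
f=lambda q:np.array(q)/3+[240,10]-.33
w=np.array([onz(c,*f(q),.0518) for q in((63,63),(421,63),(408,425),(75,425))])
print("plate",w.mean(0).round(4),ang(w[0],w[3]),ang(w[1],w[2]),ang(w[0],w[1])+90,ang(w[3],w[2])+90,np.linalg.norm(w-np.roll(w,1,0),axis=1).round(4))
w=np.array([onz(c,*f(q),.044) for q in((40,38),(493,40),(472,449),(56,446))])
print("box",w.mean(0).round(4),ang(w[0],w[3]),ang(w[1],w[2]),ang(w[0],w[1])+90,ang(w[3],w[2])+90,np.linalg.norm(w-np.roll(w,1,0),axis=1).round(4))
print("collar rim rel",((onz(c,320.2,193.7,tp[2]-.0245)-tp)@M).round(4),"block end rel",((onz(c,(592/2.3+36,717/2.3+36)[0] and 320.8,226.0,tp[2]+.035)-tp)@M).round(4), "sides",[((onz(c,260+(x-515)/2.3,226,tp[2]+.035)-tp)@M).round(4)[1] for x in(589,718)])
E
```

```text
slot [ 0.5084 -0.1421  0.05  ] 2.31 2.54 182.54000000000002 [0.0386 0.0155 0.0386 0.0156] rel tool [0.0802 0.     0.1267]
slot [ 0.5085 -0.1421  0.0535] 2.31 2.54 182.54000000000002 [0.0381 0.0153 0.0381 0.0155] rel tool [0.0802 0.     0.1232]
plate [ 0.5082 -0.142   0.0518] 2.31 2.62 182.54000000000002 182.53 [0.096  0.0942 0.096  0.0947]
box [ 0.5079 -0.1353  0.044 ] 2.41 2.56 182.4 182.13 [0.1112 0.122  0.1118 0.1223]
collar rim rel [ 0.0227 -0.0001  0.0245] block end rel [ 0.0255  0.     -0.035 ] sides [np.float64(-0.0116), np.float64(0.0112)]
```

The slot is at tool-relative (80.2, 0.0) mm and the yaw already agrees (2.5°). The rest is centred on the tool. I'll move over the slot and lower to about 7 mm above the plate.

```bash
python3 -m pendant '[[[0,0.8,0,0,0],[0,1.6,0,0,0],[0,1.8,0,0,0],[0,1.8,0,0,0],[0,1.2,0,0,0],[0,0.8,0,1,0],[0,0,0,2,0],[0,0,0,2,0]]]' && python3 -m pendant '[[[0,0,0,1.4,0],[0,0,0,0.6,0],[0,0,0,0,0],[0,0,0,0,0],[0,0,0,0,0]]]'
python3 - <<'E'
from h import *
import pickle
c=robot.read_camera("side");im=c["img"];s=robot.read_state();print(s["tool_pos"])
u,v=map(int,proj(c,s["tool_pos"]+[0,0,-.045]));print(u,v)
c2=robot.read_camera("wrist")["img"]
o=np.zeros((480,800,3),np.uint8)
o[:,:400]=cv2.resize(im[v-48:v+48,u-40:u+40],(400,480),interpolation=cv2.INTER_CUBIC)
o[:,400:]=cv2.resize(c2[140:284,260:380],(400,480),interpolation=cv2.INTER_CUBIC)
cv2.imwrite("pics/crop3.png",o)
E
```

```text
t: 7.45
tool_pos: [0.5085, -0.1428, 0.1268]
orientation: [-0.069, 3.139, -0.001]
force: [0.1, 0.3, -1.4]
opening: 0.0237
gripper_force: 30.0
t: 7.95
tool_pos: [0.5095, -0.1435, 0.1078]
orientation: [-0.068, 3.139, -0.001]
force: [-0.8, -0.4, -2.3]
opening: 0.0239
gripper_force: 30.0
[ 0.50949668 -0.14344073  0.10774696]
389 174
```

View pics/crop3.png

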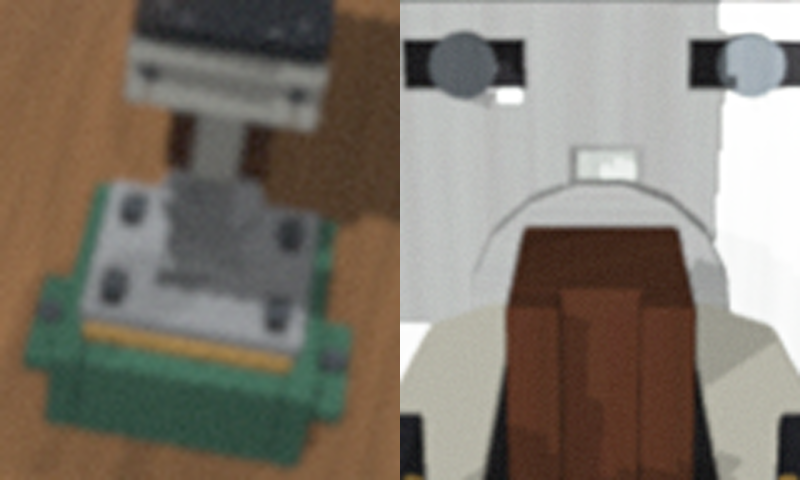

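The crop shows the slot centred at col 606 against a collar centre of 600, about 1.3 mm toward +y. The TCP reading agrees. I'll correct that and feel downward.

```bash
python3 -m pendant '[[[0,0.07,0.13,0,0],[0,0,0,0.1,0],[0,0,0,0.1,0],[0,0,0,0.1,0],[0,0,0,0,0],[0,0,0,0,0],[0,0,0,0,0]]]' && python3 -m pendant '[[[0,0,0,0.1,0],[0,0,0,0.1,0],[0,0,0,0,0],[0,0,0,0,0]]]'; python3 -m pendant '[[[0,0,0,0.1,0],[0,0,0,0.1,0],[0,0,0,0,0]]]'
```

```text
t: 8.75
tool_pos: [0.508, -0.1419, 0.1037]
orientation: [-0.067, 3.141, -0.0]
force: [-0.8, 0.6, -2.5]
opening: 0.0237
gripper_force: 30.0
t: 9.15
tool_pos: [0.5079, -0.1419, 0.1016]
orientation: [0.067, -3.141, -0.0]
force: [0.5, -0.3, -2.6]
opening: 0.0238
gripper_force: 30.0
t: 9.45
tool_pos: [0.5079, -0.1419, 0.0994]
orientation: [0.067, -3.141, -0.0]
force: [0.1, 0.3, -2.0]
opening: 0.024
gripper_force: 30.0
```

```bash
python3 -m pendant '[[[0,0,0,0.1,0],[0,0,0,0.1,0],[0,0,0,0,0]]]'; python3 -m pendant '[[[0,0,0,0.1,0],[0,0,0,0,0]]]'
```

```text
t: 9.75
tool_pos: [0.5078, -0.1419, 0.0974]
orientation: [0.067, -3.141, -0.0]
force: [0.3, -0.8, -2.6]
opening: 0.0236
gripper_force: 30.0
t: 9.95
tool_pos: [0.5079, -0.1419, 0.0965]
orientation: [0.067, -3.141, -0.0]
force: [-0.2, 0.7, -2.5]
opening: 0.024
gripper_force: 30.0
```

```bash
python3 -m pendant '[[[0,0,0,0.1,0],[0,0,0,0,0]]]'; python3 -m pendant '[[[0,0,0,0.1,0],[0,0,0,0,0]]]'
```

```text
t: 10.15
tool_pos: [0.5079, -0.1419, 0.0955]
orientation: [0.067, -3.141, -0.0]
force: [0.4, 0.8, -2.2]
opening: 0.0241
gripper_force: 30.0
t: 10.35
tool_pos: [0.5079, -0.1419, 0.0945]
orientation: [0.067, -3.141, -0.0]
force: [-0.3, 0.0, -2.6]
opening: 0.024
gripper_force: 30.0
```

```bash
for i in 1; do python3 -m pendant '[[[0,0,0,0.1,0],[0,0,0,0.1,0],[0,0,0,0,0]]]'; done; python3 -m pendant '[[[0,0,0,0.1,0],[0,0,0,0.1,0],[0,0,0,0,0]]]'
```

```text
t: 10.65
tool_pos: [0.5079, -0.1419, 0.0925]
orientation: [0.067, -3.141, -0.0]
force: [-0.0, -0.2, -2.9]
opening: 0.0241
gripper_force: 30.0
t: 10.95
tool_pos: [0.5079, -0.1419, 0.0904]
orientation: [0.067, -3.141, -0.0]
force: [-0.2, -1.0, -2.3]
opening: 0.0237
gripper_force: 30.0
```

```bash
python3 -m pendant '[[[0,0,0,0.1,0],[0,0,0,0.1,0],[0,0,0,0,0]]]'; python3 -m pendant '[[[0,0,0,0.1,0],[0,0,0,0.1,0],[0,0,0,0,0]]]'
```

```text
t: 11.25
tool_pos: [0.5081, -0.1419, 0.089]
orientation: [-0.068, 3.141, -0.0]
force: [-2.0, -0.4, 3.0]
opening: 0.0236
gripper_force: 30.0
t: 11.55
tool_pos: [0.5081, -0.142, 0.0867]
orientation: [-0.067, 3.141, -0.0]
force: [-2.1, -0.2, 3.5]
opening: 0.0241
gripper_force: 30.0
```

The spring took up at TCP z ≈ 0.0895, as expected, so the foot is through the slot. Press on toward the collar's landing.

```bash
python3 -m pendant '[[[0,0,0,0.1,0],[0,0,0,0.1,0],[0,0,0,0.1,0],[0,0,0,0.1,0],[0,0,0,0,0]]]'; python3 -m pendant '[[[0,0,0,0.1,0],[0,0,0,0.1,0],[0,0,0,0,0],[0,0,0,0,0]]]'
```

```text
t: 12.05
tool_pos: [0.5081, -0.142, 0.0827]
orientation: [-0.067, 3.141, -0.0]
force: [-2.6, 1.7, 5.2]
opening: 0.0238
gripper_force: 30.0
t: 12.45
tool_pos: [0.5082, -0.142, 0.0809]
orientation: [-0.067, 3.141, -0.0]
force: [-2.5, 0.2, 7.1]
opening: 0.0236
gripper_force: 30.0
```

```bash
python3 -m pendant '[[[0,0,0,0.1,0],[0,0,0,0.1,0],[0,0,0,0,0],[0,0,0,0,0]]]'; python3 -m pendant '[[[0,0,0,0.1,0],[0,0,0,0,0],[0,0,0,0,0]]]'
```

```text
t: 12.85
tool_pos: [0.5082, -0.142, 0.079]
orientation: [-0.067, 3.14, -0.0]
force: [-2.7, 2.3, 6.2]
opening: 0.0239
gripper_force: 30.0
t: 13.15
tool_pos: [0.5082, -0.142, 0.0781]
orientation: [-0.067, 3.14, -0.0]
force: [-2.3, 0.9, 7.4]
opening: 0.0233
gripper_force: 30.0
```

```bash
python3 -m pendant '[[[0,0,0,0.05,0],[0,0,0,0.05,0],[0,0,0,0,0],[0,0,0,0,0]]]'
```

```text
t: 13.55
tool_pos: [0.5082, -0.142, 0.0771]
orientation: [-0.067, 3.14, -0.0]
force: [-3.7, 1.6, 8.4]
opening: 0.0238
gripper_force: 30.0
```

```bash
python3 -m pendant '[[[0,0,0,0.05,0],[0,0,0,0,0],[0,0,0,0,0]]]'
```

```text
t: 13.85
tool_pos: [0.5082, -0.142, 0.0771]
orientation: [-0.067, 3.14, -0.0]
force: [-5.9, 2.1, 12.5]
opening: 0.0237
gripper_force: 30.0
```

```bash
python3 -m pendant '[[[0,0,0,0.05,0],[0,0,0,0,0],[0,0,0,0,0]]]'
```

```text
t: 14.15
tool_pos: [0.5083, -0.142, 0.0771]
orientation: [-0.068, 3.14, -0.0]
force: [-7.9, 3.2, 15.6]
opening: 0.0238
gripper_force: 30.0
```

The collar landed at TCP z = 0.0771 with a clear rise in force. I'll back off slightly and start the clockwise turn (positive roll).

```bash
python3 -m pendant '[[[0,0,0,-0.1,0],[0,0,0,-0.05,0],[0,0,0,0,0],[0,0,0,0,0]]]'; python3 -m pendant '[[[0,0,0,0,3],[0,0,0,0,3],[0,0,0,0,3],[0,0,0,0,3],[0,0,0,0,0]]]'; python3 -c "
from plant import robot;s=robot.read_state();print(s['wrist_torque'],s['force'])"
```

```text
t: 14.55
tool_pos: [0.5082, -0.142, 0.0776]
orientation: [-0.067, 3.14, -0.0]
force: [-4.1, 1.1, 6.9]
opening: 0.0239
gripper_force: 30.0
t: 15.05
tool_pos: [0.5091, -0.1424, 0.0781]
orientation: [0.264, 3.128, -0.001]
force: [-1.1, -0.3, 6.8]
opening: 0.0238
gripper_force: 30.0
[ 0.07492105  0.19537041 -0.02071636] [-1.06514887 -0.2507366   6.8085895 ]
```

Turning freely, so I continue to 90°.

```bash
python3 -m pendant '[[[0,0,0,0,5],[0,0,0,0,5],[0,0,0,0,5],[0,0,0,0,5],[0,0,0,0,0]]]'; python3 -m pendant '[[[0,0,0,0,5],[0,0,0,0,5],[0,0,0,0,5],[0,0,0,0,5],[0,0,0,0,0]]]';python3 -c "
from plant import robot;s=robot.read_state();print(s['wrist_torque'],s['force'])"
```

```text
t: 15.55
tool_pos: [0.5093, -0.1425, 0.0783]
orientation: [0.805, 3.033, -0.001]
force: [-1.0, -0.5, 7.0]
opening: 0.0237
gripper_force: 30.0
t: 16.05
tool_pos: [0.5093, -0.1425, 0.0783]
orientation: [1.32, 2.848, 0.0]
force: [-0.0, 0.6, 6.9]
opening: 0.0238
gripper_force: 30.0
[ 0.03434896  0.1284924  -0.03461193] [-0.03812665  0.63614418  6.90229171]
```

```bash
python3 -m pendant '[[[0,0,0,0,5],[0,0,0,0,5],[0,0,0,0,5],[0,0,0,0,5],[0,0,0,0,5],[0,0,0,0,5],[0,0,0,0,4],[0,0,0,0,0]]]'; python3 -m pendant '[[[0,0,0,0,4],[0,0,0,0,0],[0,0,0,0,0],[0,0,0,0,0]]]';python3 -c "
from plant import robot;import numpy as np;from scipy.spatial.transform import Rotation as R
s=robot.read_state();print(s['wrist_torque'],s['force']);M=R.from_rotvec(s['orientation']).as_matrix();print(np.degrees(np.arctan2(M[1,:2],M[0,:2])))"
```

```text
t: 16.85
tool_pos: [0.5092, -0.1425, 0.0782]
orientation: [2.094, 2.338, 0.002]
force: [-0.4, -0.2, 7.9]
opening: 0.0239
gripper_force: 30.0
t: 17.25
tool_pos: [0.5093, -0.1425, 0.0783]
orientation: [2.171, 2.266, 0.002]
force: [-1.3, 0.3, 7.6]
opening: 0.0235
gripper_force: 30.0
[-0.05929794  0.18165936 -0.02158773] [-1.32818002  0.27977702  7.57371857]
[92.45008081  2.45029162]
```

A full 90° with no torque. Let it rise gently into the groove (expected at TCP z ≈ 0.084).

```bash
python3 -m pendant '[[[0,0,0,-0.1,0],[0,0,0,-0.1,0],[0,0,0,-0.1,0],[0,0,0,-0.1,0],[0,0,0,0,0],[0,0,0,0,0]]]'; python3 -m pendant '[[[0,0,0,-0.1,0],[0,0,0,0,0],[0,0,0,0,0]]]'
```

```text
t: 17.85
tool_pos: [0.5093, -0.1425, 0.0821]
orientation: [2.171, 2.266, 0.002]
force: [0.5, -0.8, 5.2]
opening: 0.0236
gripper_force: 30.0
t: 18.15
tool_pos: [0.5092, -0.1425, 0.083]
orientation: [2.171, 2.266, 0.002]
force: [2.1, 0.0, 5.6]
opening: 0.0236
gripper_force: 30.0
```

```bash
python3 -m pendant '[[[0,0,0,-0.05,0],[0,0,0,0,0],[0,0,0,0,0]]]'
```

```text
t: 18.45
tool_pos: [0.5092, -0.1424, 0.0834]
orientation: [2.172, 2.267, 0.002]
force: [3.2, -1.6, 4.9]
opening: 0.0239
gripper_force: 30.0
```

It has risen 6.3 mm above the landing, so it is in the groove. I'll go up a touch more until the force drops, then release.

```bash
python3 -m pendant '[[[0,0,0,-0.05,0],[0,0,0,0,0],[0,0,0,0,0]]]'; python3 -m pendant '[[[0.35,0,0,0,0],[0.5,0,0,0,0],[0.6,0,0,0,0],[0.6,0,0,0,0],[0.6,0,0,0,0],[0.6,0,0,0,0]]]'; python3 -m pendant '[[[0.6,0,0,-1,0],[0.6,0,0,-2,0],[0.6,0,0,-2,0],[0.6,0,0,-2,0],[0.6,0,0,-2,0],[0.6,0,0,-2,0],[0.6,0,0,-1,0],[0.6,0,0,0,0]]]'
python3 - <<'E'
from h import *
a=robot.read_camera("side")["img"];b=robot.read_camera("wrist")["img"]
o=np.zeros((500,800,3),np.uint8);o[:300,:400]=cv2.resize(a[130:220,330:450],(400,300),interpolation=cv2.INTER_CUBIC)
o[:250,400:]=cv2.resize(b,(400,250));cv2.imwrite("pics/end.png",o[:300])
E
```

```text
t: 18.75
tool_pos: [0.5089, -0.1423, 0.0838]
orientation: [2.172, 2.267, 0.001]
force: [3.4, -0.8, 5.0]
opening: 0.0236
gripper_force: 30.0
t: 19.35
tool_pos: [0.5078, -0.1418, 0.083]
orientation: [-2.173, -2.268, 0.0]
force: [-0.2, -0.3, 0.3]
opening: 0.0557
gripper_force: 0.0
t: 20.15
tool_pos: [0.5091, -0.1423, 0.2054]
orientation: [2.171, 2.266, 0.002]
force: [0.4, -0.8, -0.2]
opening: 0.0558
gripper_force: 0.0
```

View pics/end.png

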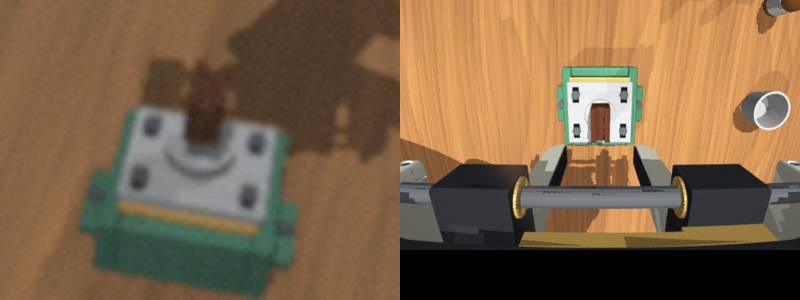

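The side and wrist views show the rest upright in the plate. Its channel lies across the slot, the collar stands clear of the plate, and the fingers are clear. Handing in.

```bash
python3 -c "
from plant import robot;print(robot.close_job())"
```

```text
the job is handed in; nothing more can be done
None
```

The filing rest is in the green socket, a quarter turn clockwise, risen into its lock and released; I handed the job in at about 20 s, and no verdict came back.

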